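# Check a hose cap on the thread gauge and sort it

## Robot

A 7-joint arm with a two-finger parallel gripper is mounted at the origin on the work surface. World frame = base frame: x ahead of the robot, y to its left, z up, the work surface at z = 0. Lengths are in mm, angles in rad, forces in N, time in s.
With the tool pointing down it reaches from about 425 to 925 mm from the base axis. Payload 6.8 kg.
Tool frame: the origin (TCP) lies between the finger pads; the fingertips stand ctrl.tips_ahead ahead of it and the grasp point (between the pads) lies 3 mm ahead of it (ctrl.tips_ahead is the distance from the TCP to the fingertips, in mm); y points along the fingers, z is the direction in which the jaws open and shut, and the axes are right-handed (so a half turn about y gives the same grasp; the last joint's range is limited). The gripper opens to 88 mm and grips with 3 to 60 N. Pads are 20 mm wide; open, the fingers measure 115 mm over their backs; the gripper's body (75 mm by 178 mm) begins 61 mm behind the grasp point.
Start: joints at [-1.21, 0.477, 0.022, 1.555, -0.011, 1.109, -0.083], TCP at [304.975, 602.194, 244.664] pointing down, gripper open.
Joint ranges: [-2.96, 2.96], [-0.34, 2.1], [-1.41, 1.46], [0.24, 2.44], [-1.37, 4.51], [0.17, 1.92], [-2.96, 2.96]. Speed limits (rad/s): [2.39, 2.39, 3.14, 3.14, 3.14, 3.14, 3.14].

## Interface

Orientations are given as a unit quaternion [x, y, z, w].
In Python, from station import ctrl gives the robot as it stands.
- The arm moves only by the tool arm_command, never from a script. Its argument "plan" is a list of rows, each an object of numbers: "hand": the opening, from 0 (shut) to 1 (fully open); "dx", "dy", "dz": the shift along the tool's x, y, z in units of 50 mm (1.0 is 50 mm); "twist": the turn about the tool's y in degrees. A call has 1 to 8 rows; each row is the pose to reach, as a shift and turn from the pose measured when the call began, along the tool's axes at that moment; what a row does not reach only later rows make up. A row lasts 1/10 s, in which the tool goes at most 50 mm and 8.59 degrees, less where a joint would pass 70% of its speed; a pose out of reach is approached as far as the arm can. A call with a gripper value outside its range is refused whole. The fingers move at their own pace and stop on an object; the grip force is fixed at half the most. Time passes only in rows, so rows that repeat a pose let the fingers close. It gives the time, the measured TCP pose, the force and the opening at its end, in the units of the state.
- ctrl.get_state(): the state, without advancing time (a new reading comes with each control period).
- ctrl.grab_frame(name): name is "side" or "top" or "wrist"; returns a dict with "frame" (384x512x3 uint8, red, green, blue), "fx", "fy", "cx", "cy" (pixels), "R" (3x3) and "t" (3): a world point X has camera coordinates R X + t; the wrist camera has in their place "hand_eye" (4x4, takes a point from camera to tool coordinates, whose origin is the TCP and whose axes are the tool frame's). Camera axes: x right, y down, z forward; pixel columns grow to the right and rows downward; lengths in mm; the calibration is good to about 2 mm. A picture is of the moment at which its call begins: read the wrist's pose just before it. There is no depth.
- ctrl.close_job(): hands the job in, once; it reports no verdict.
The state is a dict: "t": time; "q": joint angles; "joint_vel": joint speeds; "joint_torque": joint torques, N m; "eef_pos": TCP position; "ee_rot": TCP orientation; "wrist_force": force on the tool from outside, world axes, zero at the start; "torque": the same for the moment, N m; "gripper_width": finger opening in mm.
Only numpy, scipy, OpenCV 4.12 (cv2) and the standard library are available. Lean on these libraries where they do the work, as an engineer would, in place of code of your own. Each camera call takes 0.05 s, during which the arm holds its last target. There are 200 camera calls.

## Task

Check the brass hose cap that stands on the bench: screw it clockwise onto the thread gauge until it seats fully home on the shoulder or, if it is faulty, stops short and will go no further, turning gently and never forcing it. Then unscrew it and stand it upright in the wooden tray if it went fully home, or in the round steel tub if it did not, and leave everything else on the bench where it is.

Things in the scene. Friction and masses are not known exactly. Their poses are not given: they have to be found in the camera images.
- cap: brass hose cap to check, standing mouth down: knurled cylinder 50 mm in diameter, 34 mm high, open below, upright wing bar on its closed top; 0.17 to 0.34 kg. Origin: centre of its lower rim; z up, x along the bar. Two inner lugs sit under the bar's ends (a half turn makes no difference), 6 mm above the rim. About half the time it has an unseen fault inside
- cap_bar (a point): point in the wing bar to grasp, 53 mm above the cap's rim and 9 mm below the bar's top; the bar is 46 mm long (cap x), 14 mm thick (cap y), and rises from 34 to 62 mm above the rim; x along the bar
- gauge: thread gauge, fixed: dark steel block 150 x 90 x 30 mm (long side along its x), on it a round shoulder 68 mm in diameter, on that a hollow upright steel stub with a coarse two-start right-hand thread, 38 mm in diameter. Origin: centre of the block's underside, z up. To take a cap off, turn it back anticlockwise to about the x axis, rising as it sank, and lift it
- gauge_shoulder (a point): centre of the shoulder's top face, 45 mm above the bench; axes as the gauge's. A good cap is home, rim on the shoulder, with its bar about 1.4 rad clockwise of the x axis; an end stop follows at about 1.45 rad. A faulty cap strikes the stub's top inside: it stays about 4 mm above the shoulder, first touching at about 0.7 rad and jamming at about 0.9 to 1.0 rad
- gauge_top (a point): centre of the stub's top, 23 mm above the shoulder. A cap drops on while its bar is 1.2 rad anticlockwise (seen from above) to 0.1 rad clockwise of the gauge's x axis and rests with its rim about 7.5 mm above the shoulder. Turned clockwise it sinks 6.4 mm per rad, beginning 0.15 rad clockwise of the x axis (axial play 1.5 mm, side play 1 mm); friction holds it where it is left
- tray: wooden tray for good caps, fixed, 130 x 190 x 30 mm (its x, y, z), walls and floor 5 mm, one cross wall in the middle makes two equal compartments; a cap already sorted stands in the compartment on its +y side. Origin: centre of the underside
- tray_spot (a point): floor centre of the tray's empty compartment (80 mm or more each way), 5 mm above the bench
- tub: round steel tub for faulty caps, fixed, 156 mm across at the rim, 35 mm high, floor 5 mm; a small brass ring lies in it near its +x side. Origin: centre of the underside
- tub_spot (a point): free point on the tub's floor, 22 mm from its centre towards its -x side, 5 mm above the bench
- sorted_cap: a cap like the one to check, already sorted, standing in the tray: leave it. Origin: centre of its rim
- scrap_ring: brass ring 30 mm in diameter, 14 mm high, in the tub: leave it. Origin: centre of its underside
- collar: steel collar 36 mm in diameter, 12 mm high, lying on the bench: leave it
- screwdriver: screwdriver lying on the bench: leave it
- brush: paint brush lying at the far side: leave it
There are look-alikes about, which are no part of the job. What is shaped like the tray but pink or purple is not meant.

How it is judged (in metres and radians):
On the way:
1. the cap has been turned on the gauge as far as it goes: a good one until its rim is seated on the shoulder (within 1.5 mm), a faulty one until it is stopped about 4 mm short of it (within 1.5 mm) (((not (x of plug_c0 in the frame of cap above 0.006 m) and (z of cap in the frame of gauge_shoulder between -0.004 and 0.0015 m and horizontal distance between cap and gauge_shoulder below 0.004 m and angle between cap's own z axis and vertical below 0.12 rad)) or (x of plug_c0 in the frame of cap above 0.006 m and (z of cap in the frame of gauge_shoulder between -0.004 and 0.0055 m and horizontal distance between cap and gauge_shoulder below 0.004 m and angle between cap's own z axis and vertical below 0.12 rad)))), for 0.2 s.
At the end, for the whole second after the job is handed in: the cap stands upright (within 0.15 rad) at rest on the floor of the right container, with its centre inside it: a cap that can go fully home in the wooden tray, a faulty one in the round steel tub (((not (x of plug_c0 in the frame of cap above 0.006 m) and (x of cap in the frame of tray between -0.045 and 0.045 m and y of cap in the frame of tray between -0.078 and 0.078 m and z of cap in the frame of tray between -0.003 and 0.012 m) and angle between cap's own z axis and vertical below 0.15 rad and linear speed of cap below 0.02 m/s) or (x of plug_c0 in the frame of cap above 0.006 m and (horizontal distance between cap and tub below 0.055 m and z of cap in the frame of tub between -0.003 and 0.012 m) and angle between cap's own z axis and vertical below 0.15 rad and linear speed of cap below 0.02 m/s))); the robot touches nothing.
It fails at once if the cap is forced on the gauge (more than 45 N between cap and gauge) (contact force between cap and gauge above 45 N).
It fails at once if something else on the bench is moved by more than 30 mm (distance of any of sorted_cap, scrap_ring, screwdriver, collar, brush from where it was at the start of the episode above 0.03 m).
It also fails if it takes over 72 s, if anything falls off the work surface, if the arm or the gripper's body presses on something with over 40 N, if the wrist force passes 120 N, or if a joint passes its speed limit or range.

## Working session

There is one attempt and no reset: what is moved stays moved. The work goes in short steps, Python scripts to look and compute and a tool call to move; the robot and the scene stay as the last step left them, time stands still between calls to the robot, and variables do not carry over. Pictures are saved under pics/ and viewed, about 8 in all and at most 12, crops included, and the job is handed in when it is done.

Besides the shell and the picture viewer there is one more tool, called after "Request:" in YAML: its name, and indented under it one key for each argument. arm_command: Moves the arm, as the interface text tells. Its arguments: {"type":"object","properties":{"plan":{"type":"array","items":{"type":"object","properties":{"hand":{"type":"number"},"dx":{"type":"number"},"dy":{"type":"number"},"dz":{"type":"number"},"twist":{"type":"number"}}}}},"required":["plan"]}

```bash
mkdir -p pics; ls; python3 - <<'E'
from station import ctrl
import cv2,numpy as np
s=ctrl.get_state();print(s, ctrl.tips_ahead)
for n in("top","side"):
    f=ctrl.grab_frame(n);cv2.imwrite(f"pics/{n}0.png",f["frame"][:,:,::-1]);np.savez(f"{n}.npz",**f)
    print(n,f["fx"],f["fy"],f["cx"],f["cy"],np.round(f["R"],4).tolist(),f["t"])
E
```

```text
pics
{'t': 0.0, 'q': array([-1.21005242,  0.47778049,  0.02234848,  1.55643258, -0.01151957,
        1.10931979, -0.0831137 ]), 'joint_vel': array([ 0.00133607,  0.00092524,  0.00018323,  0.00076653, -0.00033581,
        0.00056209, -0.00167926]), 'joint_torque': array([-2.20258285e-04, -5.82844698e+01,  1.53428346e+00, -2.72610158e+01,
       -5.43848437e-02,  1.71172572e-02,  1.50235560e-04]), 'eef_pos': array([304.75855357, 601.65256442, 243.70298818]), 'ee_rot': array([ 0.68839725, -0.16435714,  0.16414315, -0.68713389]), 'wrist_force': array([0.14478465, 0.34185817, 0.96133714]), 'torque': array([-0.00594358, -0.06919061,  0.01814058]), 'gripper_width': 87.5911027404666} 22.0
top 441.54367744198186 441.54367744198186 252.7412506971342 191.62125460329736 [[-0.0168, -0.9998, 0.0059], [-0.9989, 0.0165, -0.0433], [0.0432, -0.0066, -0.999]] [ -21.99283319  468.97609471 1073.52620461]
side 382.42520355657297 382.42520355657297 256.00368627650874 186.2017109760335 [[0.6863, -0.7272, 0.0152], [-0.5623, -0.5437, -0.6231], [0.4613, 0.4191, -0.782]] [-355.90148453  300.49825793  849.46236184]
```

```bash
python3 -c "
import cv2
for n in('top','side'):
    cv2.imwrite(f'pics/{n}0b.png',cv2.resize(cv2.imread(f'pics/{n}0.png'),(800,600),interpolation=2))"
```

```text
(no output)
```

View pics/top0b.png

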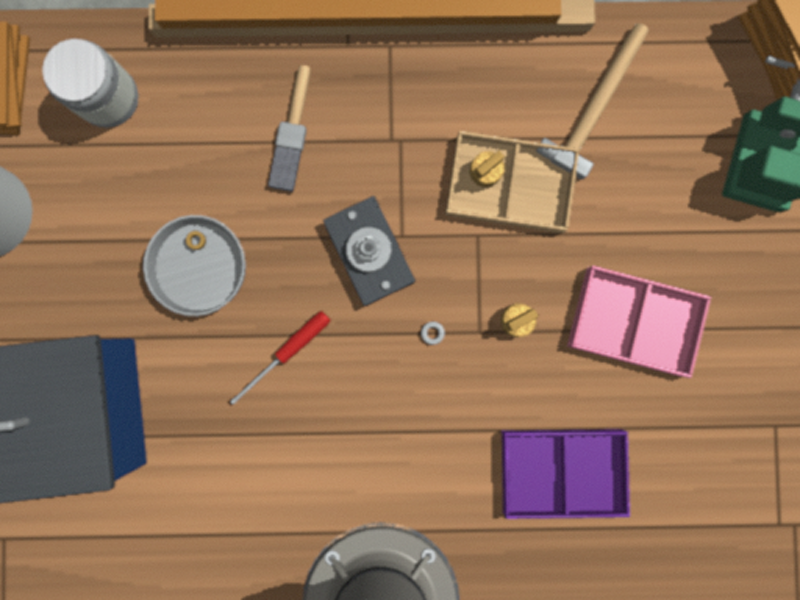

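View pics/side0b.png

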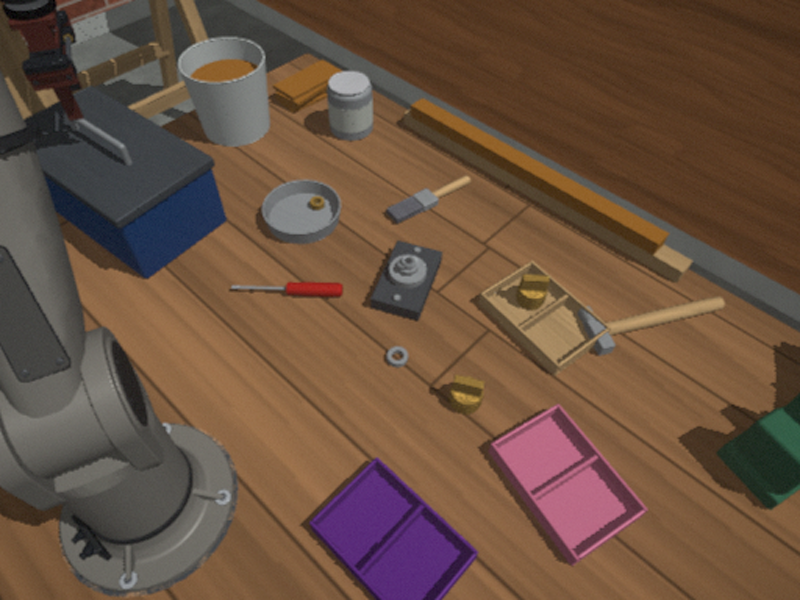

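The top view (800x600 scale) shows the cap at (520,320), gauge stub (368,248), wooden tray corners (460,133), (578,150), (566,233), (446,214) with the sorted cap at (488,168), tub centre (194,266), ring (195,240), collar (432,333). The side view agrees; the cap to check is at (466,394).

```bash
cat > h.py <<'E'
import numpy as np, cv2
from scipy.spatial.transform import Rotation as Ro
from station import ctrl
def cam(f, s=None):
    """camera dict -> (K, Rwc, centre): world = Rwc@c + centre"""
    K=np.array([[f["fx"],0,f["cx"]],[0,f["fy"],f["cy"]],[0,0,1.]],float)
    if "hand_eye" in f:
        T=np.array(f["hand_eye"]);R=Ro.from_quat(s["ee_rot"]).as_matrix()
        return K,R@T[:3,:3],R@T[:3,3]+s["eef_pos"]
    R=np.array(f["R"]);return K,R.T,-R.T@np.array(f["t"])
def plane(c,uv,z):
    K,R,o=c;uv=np.atleast_2d(np.array(uv,float))
    d=(R@np.linalg.inv(K)@np.c_[uv,np.ones(len(uv))].T).T
    return o+d*((z-o[2])/d[:,2])[:,None]
def proj(c,X):
    K,R,o=c;p=K@R.T@(np.array(X,float)-o);return p[:2]/p[2]
def bar_yaw(s):
    """world yaw of tool axes when pointing down"""
    R=Ro.from_quat(s["ee_rot"]).as_matrix()
    return {a:np.round(R[:,i],3) for i,a in enumerate("xyz")}
def goto(s,P,ang=None):
    """rows' units to bring TCP to P; ang = wanted world yaw (rad) of tool x axis (mod pi)"""
    R=Ro.from_quat(s["ee_rot"]).as_matrix()
    d=R.T@(np.array(P,float)-s["eef_pos"])/50
    out=dict(dx=round(d[0],3),dy=round(d[1],3),dz=round(d[2],3))
    if ang is not None:
        y0=np.arctan2(R[1,0],R[0,0]);e=(ang-y0+np.pi/2)%np.pi-np.pi/2
        out["twist"]=round(np.degrees(-e),2) # tool y points down
    return out
def brass(img):
    h=cv2.cvtColor(img,cv2.COLOR_RGB2HSV);return h
E
python3 - <<'E'
from h import *
s=ctrl.get_state();print(bar_yaw(s),s["q"])
for n in("top","side"):
    f=dict(np.load(n+".npz"));c=cam(f);sc=1.5625
    hsv=cv2.cvtColor(f["frame"],cv2.COLOR_RGB2HSV)
    pts=dict(cap=(520,320),sc=(488,168),wood=(470,330),traywood=(540,190),bar=(518,318)) if n=="top" else dict(cap=(466,394))
    for k,v in pts.items(): print(k,hsv[int(v[1]/sc),int(v[0]/sc)])
    m=((hsv[:,:,0]>19)&(hsv[:,:,0]<30)&(hsv[:,:,1]>150)&(hsv[:,:,2]>60)).astype(np.uint8)
    nn,l,st,ce=cv2.connectedComponentsWithStats(m)
    for i in range(1,nn):
        if st[i,4]>25: print(n,st[i],ce[i],plane(c,ce[i],30)[0].round(1))
f=dict(np.load("top.npz"));c=cam(f);sc=1.5625
P=lambda u,v,z:plane(c,(u/sc,v/sc),z)[0].round(1)
print("tray",[P(*p,30) for p in((460,133),(578,150),(566,233),(446,214))])
print("tub",P(194,266,35),"ring",P(195,240,14),"gtop",P(368,246,68),"block",[P(*p,30) for p in((324,219),(375,197),(414,281),(364,306))],"collar",P(432,333,12))
E
```

```text
{'x': array([ 0.892, -0.452,  0.   ]), 'y': array([-0.001, -0.001, -1.   ]), 'z': array([ 0.452,  0.892, -0.002])} [-1.21014295  0.47767923  0.02236764  1.55631263 -0.01151647  1.10935126
 -0.08308721]
cap [ 19 136 190]
sc [ 20 137 192]
wood [ 14 119 146]
traywood [ 18  97 202]
bar [ 19 137 143]
cap [ 20 158 129]
side [335 176  16   7  46] [343.10869565 178.32608696] [ 700.8 -165.6   30. ]
side [331 184  18  13  89] [341.3258427  188.26966292] [ 667.9 -183.    30. ]
side [294 241  15   8  39] [301.41025641 244.30769231] [ 453.6 -215.    30. ]
side [289 249  20  11  81] [298.16049383 253.9382716 ] [ 427.4 -226.2   30. ]
tray [array([ 725.7, -135.5,   30. ]), array([ 696.1, -319. ,   30. ]), array([ 566.4, -296.7,   30. ]), array([ 599. , -111.1,   30. ])]
tub [523.9 278.   35. ] ring [566.8 282.2  14. ] gtop [546.4   9.4  68. ] block [array([594.2,  78.1,  30. ]), array([627.2,  -1.4,  30. ]), array([495.7, -59.6,  30. ]), array([458.3,  18.1,  30. ])] collar [414.9 -87.   12. ]
```

Request:
arm_command:
  plan:
    - {"dx": 7.28, "dy": -0.4, "dz": -3.08, "hand": 1}
    - {"dx": 7.28, "dy": -0.4, "dz": -3.08, "hand": 1}
    - {"dx": 7.28, "dy": -0.4, "dz": -3.08, "hand": 1}
    - {"dx": 7.28, "dy": -0.4, "dz": -3.08, "hand": 1}
    - {"dx": 7.28, "dy": -0.4, "dz": -3.08, "hand": 1}
    - {"dx": 7.28, "dy": -0.4, "dz": -3.08, "hand": 1}
    - {"dx": 7.28, "dy": -0.4, "dz": -3.08, "hand": 1}
    - {"dx": 7.28, "dy": -0.4, "dz": -3.08, "hand": 1}

```text
validation failed for argument at $.pl...
```

```bash
python3 - <<'E'
from h import *
s=ctrl.get_state();print(bar_yaw(s),s["q"],s["eef_pos"],goto(s,(546,9,260)),goto(s,(440,-222,260),-1.08))
print(np.array(ctrl.grab_frame("wrist")["hand_eye"]).round(3))
E
```

```text
{'x': array([ 0.892, -0.452,  0.   ]), 'y': array([-0.001, -0.001, -1.   ]), 'z': array([ 0.452,  0.892, -0.002])} [-1.21014295  0.47767923  0.02236764  1.55631263 -0.01151647  1.10935126
 -0.08308721] [304.73639387 601.72858912 243.82191267] {'dx': np.float64(9.66), 'dy': np.float64(-0.309), 'dz': np.float64(-8.396)} {'dx': np.float64(9.856), 'dy': np.float64(-0.301), 'dz': np.float64(-13.476), 'twist': np.float64(35.02)}
[[ 1.00000e-03  9.56000e-01  2.92000e-01 -8.11880e+01]
 [ 1.00000e-03 -2.92000e-01  9.56000e-01 -1.39584e+02]
 [ 1.00000e+00 -1.00000e-03 -1.00000e-03 -6.82000e-01]
 [ 0.00000e+00  0.00000e+00  0.00000e+00  1.00000e+00]]
```

Request:
arm_command:
  plan:
    - {"dx": 0.91, "dy": -0.05, "dz": -0.385, "twist": 0, "hand": 1}
    - {"dx": 1.82, "dy": -0.1, "dz": -0.77, "twist": 0, "hand": 1}
    - {"dx": 2.73, "dy": -0.15, "dz": -1.15, "twist": 0, "hand": 1}
    - {"dx": 3.64, "dy": -0.2, "dz": -1.54, "twist": 0, "hand": 1}
    - {"dx": 4.55, "dy": -0.25, "dz": -1.92, "twist": 0, "hand": 1}
    - {"dx": 5.46, "dy": -0.3, "dz": -2.31, "twist": 0, "hand": 1}
    - {"dx": 6.37, "dy": -0.35, "dz": -2.69, "twist": 0, "hand": 1}
    - {"dx": 7.28, "dy": -0.4, "dz": -3.08, "twist": 0, "hand": 1}

```text
t: 0.95
eef_pos: [560.8, 298.3, 264.1]
ee_rot: [0.688, -0.164, 0.164, -0.687]
wrist_force: [0.3, -0.1, 0.3]
gripper_width: 87.9
```

Request:
arm_command:
  plan:
    - {"dx": 0.34, "dy": 0.15, "dz": -0.76, "twist": 0, "hand": 1}
    - {"dx": 0.67, "dy": 0.3, "dz": -1.51, "twist": 0, "hand": 1}
    - {"dx": 1.0, "dy": 0.45, "dz": -2.27, "twist": 0, "hand": 1}
    - {"dx": 1.34, "dy": 0.6, "dz": -3.02, "twist": 0, "hand": 1}
    - {"dx": 1.67, "dy": 0.75, "dz": -3.78, "twist": 0, "hand": 1}
    - {"dx": 2.0, "dy": 0.9, "dz": -4.53, "twist": 0, "hand": 1}
    - {"dx": 2.34, "dy": 1.08, "dz": -5.29, "twist": 0, "hand": 1}
    - {"dx": 2.34, "dy": 1.08, "dz": -5.29, "twist": 0, "hand": 1}

```text
t: 1.75
eef_pos: [544.2, 2.2, 209.5]
ee_rot: [0.689, -0.168, 0.167, -0.685]
wrist_force: [0.7, 0.2, -0.1]
gripper_width: 88.2
```

```bash
python3 - <<'E'
from h import *
s=ctrl.get_state();f=ctrl.grab_frame("wrist");np.savez("w1.npz",**f);np.savez("s1.npz",**s)
print(s["eef_pos"],s["q"],s["joint_vel"].max(),goto(s,(440,-222,200),-1.08),goto(s,(546,9.4,200),.415))
cv2.imwrite("pics/w1.png",cv2.resize(f["frame"][:,:,::-1],(768,576)))
E
```

```text
[544.1616196    2.24233886 209.50790053] [-0.3133958   0.30494311  0.2344425   1.91742566 -0.08183846  0.93229022
  1.05258944] 0.01133032567745908 {'dx': np.float64(0.213), 'dy': np.float64(0.217), 'dz': np.float64(-4.939), 'twist': np.float64(34.5)} {'dx': np.float64(-0.033), 'dy': np.float64(0.189), 'dz': np.float64(0.145), 'twist': np.float64(-51.16)}
```

View pics/w1.png

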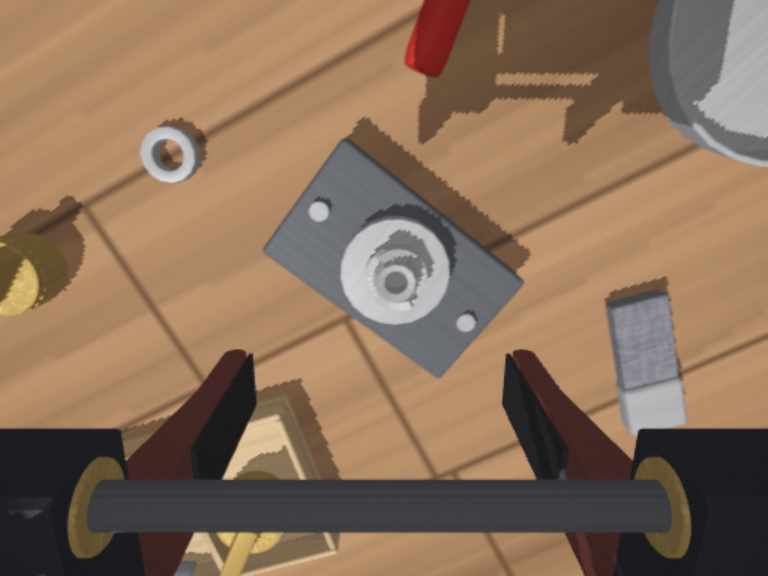

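The wrist picture (768x576) shows the gauge: shoulder disc about (396,270), stub top hole (397,283), block corners (345,139), (523,281), (440,378), (264,249), bolts (319,211) and (466,322).

```bash
python3 - <<'E'
from h import *
f=dict(np.load("w1.npz"));s=dict(np.load("s1.npz"));c=cam(f,s);r=1.5
P=lambda u,v,z:plane(c,(u/r,v/r),z)[0].round(1)
C=[P(*p,30) for p in((345,139),(523,281),(440,378),(264,249))]
print(C,np.mean(C,0)); 
for a,b in((C[0],C[1]),(C[3],C[2])): d=b-a;print(np.linalg.norm(d),np.arctan2(d[1],d[0])%np.pi)
a,b=P(319,211,32),P(466,322,32);d=b-a;print("bolts",(a+b)/2,np.arctan2(d[1],d[0])%np.pi)
print("shoulder",P(396,270,45),"r",np.linalg.norm(P(450,270,45)-P(342,270,45)),"stubtop",P(397,283,68))
# dark block contour in wrist and top
g=cv2.cvtColor(f["frame"],cv2.COLOR_RGB2HSV)
m=((g[:,:,1]<40)&(g[:,:,2]>125)).astype(np.uint8);m[:,:]=cv2.morphologyEx(m,cv2.MORPH_CLOSE,np.ones((5,5)))
for k in cv2.findContours(m,cv2.RETR_EXTERNAL,cv2.CHAIN_APPROX_NONE)[0]:
    x,y=k[:,0].mean(0)
    if 210<x<320 and 140<y<220 and len(k)>60:
        h=cv2.convexHull(k);w=plane(c,h[:,0],45)[:,:2].astype(np.float32);print("shoulder fit",cv2.minEnclosingCircle(w),cv2.fitEllipse(h))
E
```

```text
[array([461.4,  20.2,  30. ]), array([592.7,  81. ,  30. ]), array([630.9,   3. ,  30. ]), array([496.8, -58.3,  30. ])] [545.45   11.475  30.   ]
144.6939183241646 0.4336627828761139
147.44660050336864 0.42876040412684235
bolts [546.25  10.8   32.  ] 0.43577378920597665
shoulder [544.5  12.1  45. ] r 66.8644150501595 stubtop [546.2  11.2  68. ]
shoulder fit ((547.5394287109375, 8.171133041381836), 36.70779800415039) ((261.9894104003906, 182.13677978515625), (71.11190795898438, 76.1452865600586), 51.60761260986328)
```

Request:
arm_command:
  plan:
    - {"dx": 0.03, "dy": 0.03, "dz": -0.7, "twist": 5, "hand": 1}
    - {"dx": 0.06, "dy": 0.06, "dz": -1.4, "twist": 10, "hand": 1}
    - {"dx": 0.09, "dy": 0.09, "dz": -2.1, "twist": 15, "hand": 1}
    - {"dx": 0.12, "dy": 0.12, "dz": -2.8, "twist": 20, "hand": 1}
    - {"dx": 0.15, "dy": 0.15, "dz": -3.5, "twist": 25, "hand": 1}
    - {"dx": 0.18, "dy": 0.18, "dz": -4.2, "twist": 30, "hand": 1}
    - {"dx": 0.21, "dy": 0.2, "dz": -4.94, "twist": 34.5, "hand": 1}
    - {"dx": 0.21, "dy": 0.2, "dz": -4.94, "twist": 34.5, "hand": 1}

```text
t: 2.6
eef_pos: [439.6, -221.9, 201.1]
ee_rot: [0.607, -0.365, 0.365, -0.604]
wrist_force: [0.5, 0.1, -0.2]
gripper_width: 87.8
```

```bash
python3 - <<'E'
from h import *
s=ctrl.get_state();f=ctrl.grab_frame("wrist");np.savez("w2.npz",**f);np.savez("s2.npz",**s)
print(s["eef_pos"],s["q"],bar_yaw(s))
cv2.imwrite("pics/w2.png",cv2.resize(f["frame"][:,:,::-1],(768,576)))
E
```

```text
[ 439.64900853 -221.90133309  201.05706979] [-0.05505603  0.24006069  0.45941291  2.05265605 -0.13170457  0.87802366
  0.96427905] {'x': array([ 0.468, -0.884,  0.002]), 'y': array([-0.002, -0.004, -1.   ]), 'z': array([ 0.884,  0.468, -0.004])}
```

View pics/w2.png

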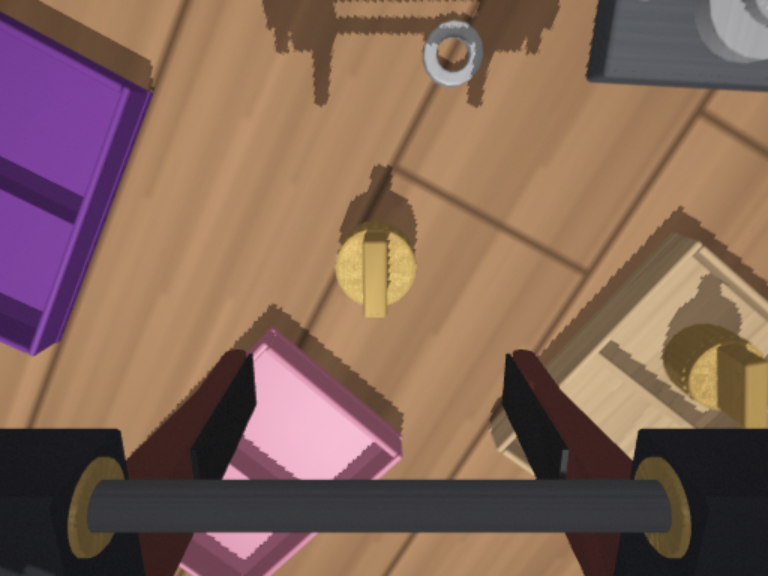

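The cap is near the image centre: bar top from (375,241) to (375,317), 24 px wide (363–387), so the bar is already parallel to the tool x axis.

```bash
python3 - <<'E'
from h import *
f=dict(np.load("w2.npz"));s=dict(np.load("s2.npz"));c=cam(f,s);r=1.5
P=lambda u,v,z:plane(c,(u/r,v/r),z)[0].round(1)
A,B=P(375,241,62),P(375,317,62);print(A,B,(A+B)/2,np.linalg.norm(A-B),np.arctan2(*(A-B)[1::-1]))
print("cap top disc",P(376,266,34), P(336,266,34),P(416,266,34),"width",P(363,279,62)-P(387,279,62))
print(f["cx"]*1.5, goto(s,[*((A+B)/2)[:2],110]))
# side view check of bar top corners, tri by top cam
for n in("top","side"):
    g=dict(np.load(n+".npz"));print(n,proj(cam(g),[*((A+B)/2)[:2],62])*1.5625,proj(cam(g),[546,11,68])*1.5625)
E
```

```text
[ 424.1 -200.4   62. ] [ 445.  -240.2   62. ] [ 434.55 -220.3    62.  ] 44.95386523982112 2.054341806868843
cap top disc [ 434.3 -219.1   34. ] [ 412.3 -230.7   34. ] [ 456.3 -207.4   34. ] width [-12.1  -6.4   0. ]
378.644534224743 {'dx': np.float64(-0.08), 'dy': np.float64(1.821), 'dz': np.float64(-0.068)}
top [522.85214207 318.51339613] [366.91878633 246.31233492]
side [468.00296716 381.16899424] [406.71981788 259.7907486 ]
```

Request:
arm_command:
  plan:
    - {"dx": -0.08, "dy": 0.6, "dz": -0.07, "twist": 0, "hand": 1}
    - {"dx": -0.08, "dy": 1.2, "dz": -0.07, "twist": 0, "hand": 1}
    - {"dx": -0.08, "dy": 1.8, "dz": -0.07, "twist": 0, "hand": 1}
    - {"dx": -0.08, "dy": 2.4, "dz": -0.07, "twist": 0, "hand": 1}
    - {"dx": -0.08, "dy": 2.7, "dz": -0.07, "twist": 0, "hand": 1}
    - {"dx": -0.08, "dy": 2.83, "dz": -0.07, "twist": 0, "hand": 1}
    - {"dx": -0.08, "dy": 2.83, "dz": -0.07, "twist": 0, "hand": 1}
    - {"dx": -0.08, "dy": 2.83, "dz": -0.07, "twist": 0, "hand": 0.4}

```text
t: 3.45
eef_pos: [436.8, -217.5, 60.1]
ee_rot: [0.608, -0.363, 0.363, -0.606]
wrist_force: [0.0, 0.4, 0.4]
gripper_width: 83.1
```

Request:
arm_command:
  plan:
    - {"dx": 0, "dy": 0, "dz": 0, "twist": 0, "hand": 0.2}
    - {"dx": 0, "dy": 0, "dz": 0, "twist": 0, "hand": 0}
    - {"dx": 0, "dy": 0, "dz": 0, "twist": 0, "hand": 0}
    - {"dx": 0, "dy": 0, "dz": 0, "twist": 0, "hand": 0}
    - {"dx": 0, "dy": 0, "dz": 0, "twist": 0, "hand": 0}
    - {"dx": 0, "dy": 0, "dz": 0, "twist": 0, "hand": 0}
    - {"dx": 0, "dy": 0, "dz": 0, "twist": 0, "hand": 0}
    - {"dx": 0, "dy": 0, "dz": 0, "twist": 0, "hand": 0}

```text
t: 4.25
eef_pos: [436.7, -217.5, 60.1]
ee_rot: [0.608, -0.363, 0.363, -0.606]
wrist_force: [-2.6, 0.6, 1.6]
gripper_width: 19.3
```

Request:
arm_command:
  plan:
    - {"dx": 0, "dy": 0, "dz": 0, "twist": 0, "hand": 0}
    - {"dx": 0, "dy": 0, "dz": 0, "twist": 0, "hand": 0}
    - {"dx": 0, "dy": 0, "dz": 0, "twist": 0, "hand": 0}
    - {"dx": 0, "dy": 0, "dz": 0, "twist": 0, "hand": 0}

```text
t: 4.65
eef_pos: [436.6, -217.4, 60.0]
ee_rot: [0.608, -0.363, 0.363, -0.606]
wrist_force: [0.6, -0.0, -1.4]
gripper_width: 14.0
```

```bash
python3 - <<'E'
from h import *
s=ctrl.get_state();print(s["eef_pos"],s["gripper_width"],s["wrist_force"],s["torque"],bar_yaw(s),s["q"])
print(goto(s,(490,-140,125)))
E
```

```text
[ 436.61478546 -217.39164869   59.96624159] 13.979524282711012 [ 0.63068726 -0.01337347 -1.36826542] [-0.06141225  0.02667523  0.0268118 ] {'x': array([ 0.473, -0.881,  0.002]), 'y': array([-0.001, -0.002, -1.   ]), 'z': array([ 0.881,  0.473, -0.002])} [ 0.04617844  0.47218911  0.35274455  2.15735126 -0.29639072  0.55732526
  1.10942218]
{'dx': np.float64(-0.856), 'dy': np.float64(-1.306), 'dz': np.float64(1.67)}
```

Request:
arm_command:
  plan:
    - {"dx": 0, "dy": -0.5, "dz": 0, "twist": 0, "hand": 0}
    - {"dx": 0, "dy": -1.3, "dz": 0, "twist": 0, "hand": 0}
    - {"dx": 0, "dy": -2.0, "dz": 0, "twist": -5, "hand": 0}
    - {"dx": -0.6, "dy": -2.0, "dz": 0.8, "twist": -13, "hand": 0}
    - {"dx": -1.2, "dy": -2.0, "dz": 1.6, "twist": -21, "hand": 0}
    - {"dx": -1.8, "dy": -2.0, "dz": 2.4, "twist": -29, "hand": 0}
    - {"dx": -2.4, "dy": -2.0, "dz": 3.2, "twist": -37, "hand": 0}
    - {"dx": -3.0, "dy": -2.0, "dz": 4.06, "twist": -45, "hand": 0}

```text
t: 5.45
eef_pos: [543.7, 11.1, 159.2]
ee_rot: [0.701, -0.101, 0.101, -0.699]
wrist_force: [1.1, 0.5, -2.2]
gripper_width: 14.1
```

Request:
arm_command:
  plan:
    - {"dx": 0, "dy": 0, "dz": 0, "twist": -8, "hand": 0}
    - {"dx": 0, "dy": 0, "dz": 0, "twist": -16, "hand": 0}
    - {"dx": 0, "dy": 0, "dz": 0, "twist": -24, "hand": 0}
    - {"dx": 0, "dy": 0, "dz": 0, "twist": -32, "hand": 0}
    - {"dx": 0, "dy": 0, "dz": 0, "twist": -40, "hand": 0}
    - {"dx": 0, "dy": 0, "dz": 0, "twist": -47, "hand": 0}
    - {"dx": 0, "dy": 0, "dz": 0, "twist": -52, "hand": 0}
    - {"dx": 0, "dy": 0, "dz": 0, "twist": -52, "hand": 0}

```text
t: 6.25
eef_pos: [543.5, 11.1, 159.0]
ee_rot: [0.674, 0.215, -0.217, -0.673]
wrist_force: [0.2, 0.2, -2.3]
gripper_width: 14.1
```

```bash
python3 - <<'E'
from h import *
s=ctrl.get_state();print(s["eef_pos"],s["gripper_width"],s["wrist_force"],s["torque"],bar_yaw(s),s["q"])
print(goto(s,(544.7,10.1,155),.63))
fs={n:ctrl.grab_frame(n) for n in("wrist","side","top")}
for n in fs:np.savez(f"{n}3.npz",**fs[n])
np.savez("s3.npz",**s)
w=cv2.resize(fs["wrist"]["frame"],(512,384));x=fs["side"]["frame"][100:240,170:370];x=cv2.resize(x,(548,384))
y=cv2.resize(fs["top"]["frame"][100:220,180:340],(512,384))
for n,i in(("wrist",w),):pass
cv2.imwrite("pics/c3.png",cv2.resize(np.hstack([w,x])[:,:,::-1],(800,290)))
cv2.imwrite("pics/w3.png",cv2.resize(fs["wrist"]["frame"][:,:,::-1],(768,576)))
E
```

```text
[543.45487763  11.06583001 158.95904765] 14.05577636637675 [ 0.21987377  0.19829294 -2.30883448] [ 0.07436486  0.00605719 -0.02606501] {'x': array([ 0.813,  0.582, -0.003]), 'y': array([-0.002, -0.002, -1.   ]), 'z': array([-0.582,  0.813, -0.   ])} [-0.12670767  0.36526895 -0.0115601   1.9506307   0.00784363  0.8278483
  2.04955985]
{'dx': np.float64(0.009), 'dy': np.float64(0.079), 'dz': np.float64(-0.03), 'twist': np.float64(-0.48)}
```

View pics/w3.png

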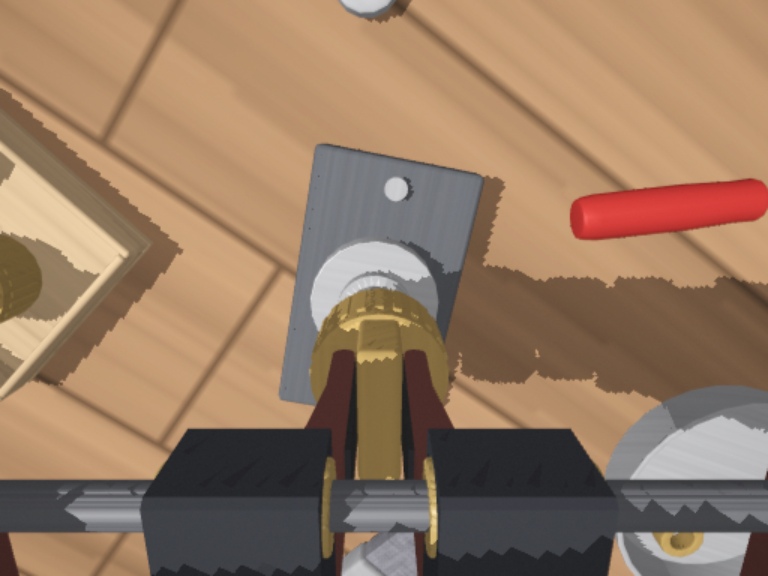

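The wrist picture shows the cap held over the gauge: bar at columns 358–401 (centre 380), its near end face rows about 320–357, and the shoulder disc spanning columns 310–438 (centre 374), top at row 240.

```bash
python3 - <<'E'
from h import *
f=dict(np.load("wrist3.npz"));s=dict(np.load("s3.npz"));c=cam(f,s);r=1.5
R=Ro.from_quat(s["ee_rot"]).as_matrix()
def T(u,v,z): return (R.T@(plane(c,(u/r,v/r),z)[0]-s["eef_pos"])).round(1)
# shoulder circle: bright grey edge points, fit circle on plane z=45
g=cv2.cvtColor(f["frame"],cv2.COLOR_RGB2HSV)
m=((g[:,:,1]<30)&(g[:,:,2]>120)).astype(np.uint8)
n,l,st,ce=cv2.connectedComponentsWithStats(m);i=l[int(255/r),int(374/r)];k=(l==i);print(st[i])
ys=range(int(244/r),int(300/r));L=[(np.where(k[y])[0].min()-.0,y) for y in ys];Rr=[(np.where(k[y])[0].max()+1,y) for y in ys]
pts=plane(c,np.array(L+Rr)+[0,.5],45)
A=np.c_[2*pts[:,:2],np.ones(len(pts))];x=np.linalg.lstsq(A,(pts[:,:2]**2).sum(1),rcond=None)[0]
print("gauge world",x[:2],"r",np.sqrt(x[2]+x[:2]@x[:2]),"in tool",R.T@([*x[:2],45]-s["eef_pos"]))
zz=s["eef_pos"][2]-60
print("bar end top",T(380,357,zz+62),"bar end bottom",T(380,320,zz+34),"bar sides",T(358,357,zz+62),T(401,357,zz+62))
print("barrel sides",T(312,375,zz+34),T(448,375,zz+34), T(380,318,zz+34))
for n in("side","top"):
    h=dict(np.load(n+"3.npz"))["frame"];cv2.imwrite(f"pics/{n}3.png",h[:,:,::-1])
b=cv2.resize(dict(np.load("side3.npz"))["frame"][90:220,190:330],(754,700//1*1))[:, :, ::-1]
cv2.imwrite("pics/side3c.png",cv2.resize(b,(640,594)))
w=cv2.resize(f["frame"][150:300,190:320],None,fx=4,fy=4,interpolation=2)[:,:,::-1];cv2.imwrite("pics/w3c.png",w)
E
```

```text
[  186    97   134   173 10611]
gauge world [524.06745669  -5.52809624] r 41.166376956048644 in tool [-25.12311815 114.02682374  -2.14649059]
bar end top [-20.2  -1.9   0.5] bar end bottom [-21.7  26.1   0.5] bar sides [-20.2  -1.9  -6. ] [-20.2  -1.9   6.7]
barrel sides [ -0.7  26.  -23.9] [-0.7 26.  25. ] [-22.4  26.1   0.5]
```

View pics/w3c.png

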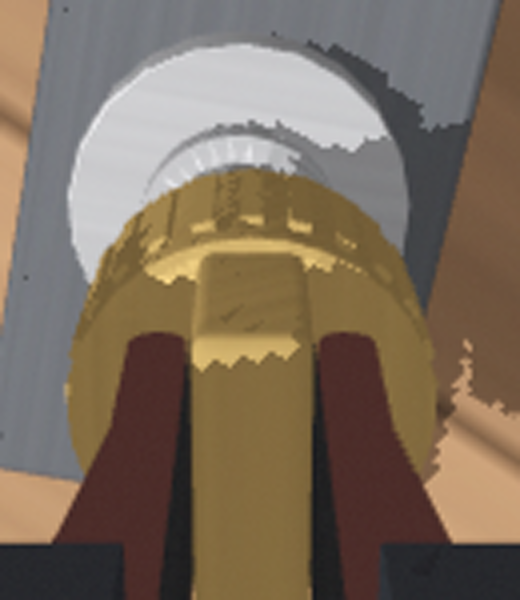

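Zoomed crop (4x, offset 190,150): the bar's end face spans v 256–335, sides u 192–315; the shoulder's left and right edges are at u 68 and 409, and its upper edge at v 42.

```bash
python3 - <<'E'
from h import *
f=dict(np.load("wrist3.npz"));s=dict(np.load("s3.npz"));c=cam(f,s)
R=Ro.from_quat(s["ee_rot"]).as_matrix()
def T(u,v,z): return (R.T@(plane(c,(190+u/4,150+v/4),z)[0]-s["eef_pos"])).round(1)
zz=s["eef_pos"][2]-60
print("sh L,R,top",T(68,205,45),T(409,205,45),T(238,42,45))
print("bar top end",T(253,335,zz+62),"bot",T(253,256,zz+34), "sides",T(192,340,zz+62),T(315,340,zz+62))
print("barrel front top edge",T(240,242,zz+34),"rim",T(240,170,zz))
print("stub top near edge",T(240,136,68))
print(f["fx"])
for n,X in (("546,11",(546,11,45)),):
    print(n,(R.T@(np.array(X)-s["eef_pos"])).round(1))
E
```

```text
sh L,R,top [-1.00e-01  1.14e+02 -3.57e+01] [ -0.  113.9  31.5] [-32.6 114.   -2.1]
bar top end [-22.2  -1.9   0.4] bot [-21.3  26.1   0.5] sides [-21.7  -1.9  -6.3] [-21.6  -1.9   7.3]
barrel front top edge [-23.3  26.1  -1.2] rim [-23.   60.1  -1.4]
stub top near edge [-20.2  91.   -1.6]
337.632512297101
546,11 [  2.3 114.   -1.5]
```

Request:
arm_command:
  plan:
    - {"dx": 0.01, "dy": 0.2, "dz": -0.04, "twist": 0, "hand": 0}
    - {"dx": 0.01, "dy": 0.4, "dz": -0.04, "twist": 0, "hand": 0}
    - {"dx": 0.01, "dy": 0.5, "dz": -0.04, "twist": 0, "hand": 0}
    - {"dx": 0.01, "dy": 0.5, "dz": -0.04, "twist": 0, "hand": 0}
    - {"dx": 0.01, "dy": 0.5, "dz": -0.04, "twist": 0, "hand": 0}

```text
t: 6.9
eef_pos: [545.0, 9.7, 133.8]
ee_rot: [0.674, 0.214, -0.216, -0.673]
wrist_force: [0.1, 0.4, -2.4]
gripper_width: 13.9
```

```bash
python3 - <<'E'
from h import *
s=ctrl.get_state();print(s["eef_pos"],s["wrist_force"],goto(s,(544.95,9.65,130),.63))
E
```

```text
[545.00068553   9.74568943 133.80510911] [ 0.08424038  0.42906709 -2.35082865] {'dx': np.float64(-0.002), 'dy': np.float64(0.076), 'dz': np.float64(-0.001), 'twist': np.float64(-0.65)}
```

Well aligned. Lower in small steps, watching the force.

Request:
arm_command:
  plan:
    - {"dx": 0, "dy": 0.06, "dz": 0, "twist": 0, "hand": 0}
    - {"dx": 0, "dy": 0.12, "dz": 0, "twist": 0, "hand": 0}
    - {"dx": 0, "dy": 0.18, "dz": 0, "twist": 0, "hand": 0}
    - {"dx": 0, "dy": 0.22, "dz": 0, "twist": 0, "hand": 0}

```text
t: 7.3
eef_pos: [544.9, 9.7, 122.5]
ee_rot: [0.674, 0.214, -0.216, -0.673]
wrist_force: [0.4, 0.2, -2.4]
gripper_width: 13.8
```

Request:
arm_command:
  plan:
    - {"dx": 0, "dy": 0.03, "dz": 0, "twist": 0, "hand": 0}
    - {"dx": 0, "dy": 0.06, "dz": 0, "twist": 0, "hand": 0}
    - {"dx": 0, "dy": 0.08, "dz": 0, "twist": 0, "hand": 0}
    - {"dx": 0, "dy": 0.08, "dz": 0, "twist": 0, "hand": 0}

```text
t: 7.7
eef_pos: [544.8, 9.7, 118.4]
ee_rot: [0.674, 0.214, -0.216, -0.673]
wrist_force: [-0.8, -0.4, -2.0]
gripper_width: 13.8
```

Request:
arm_command:
  plan:
    - {"dx": 0, "dy": 0.03, "dz": 0, "twist": 0, "hand": 0}
    - {"dx": 0, "dy": 0.06, "dz": 0, "twist": 0, "hand": 0}
    - {"dx": 0, "dy": 0.08, "dz": 0, "twist": 0, "hand": 0}
    - {"dx": 0, "dy": 0.08, "dz": 0, "twist": 0, "hand": 0}

```text
t: 8.1
eef_pos: [544.7, 9.7, 114.2]
ee_rot: [0.674, 0.214, -0.216, -0.673]
wrist_force: [-0.5, -0.1, -2.4]
gripper_width: 14.2
```

Request:
arm_command:
  plan:
    - {"dx": 0, "dy": 0.03, "dz": 0, "twist": 0, "hand": 0}
    - {"dx": 0, "dy": 0.05, "dz": 0, "twist": 0, "hand": 0}
    - {"dx": 0, "dy": 0.05, "dz": 0, "twist": 0, "hand": 0}

```text
t: 8.4
eef_pos: [544.8, 9.7, 112.1]
ee_rot: [0.674, 0.214, -0.216, -0.673]
wrist_force: [-2.6, 0.3, 3.7]
gripper_width: 13.7
```

```bash
python3 - <<'E'
from h import *
s=ctrl.get_state();print(s["eef_pos"],s["wrist_force"],s["torque"],goto(s,(544.95,9.65,112.5),.43))
E
```

```text
[544.82923681   9.69827528 112.12752547] [-2.61191631  0.32182563  3.6500933 ] [0.06931013 0.35909497 0.01017777] {'dx': np.float64(0.001), 'dy': np.float64(-0.007), 'dz': np.float64(-0.002), 'twist': np.float64(10.81)}
```

Request:
arm_command:
  plan:
    - {"dx": 0, "dy": -0.005, "dz": 0.002, "twist": 4, "hand": 0}
    - {"dx": 0, "dy": -0.005, "dz": 0.004, "twist": 8, "hand": 0}
    - {"dx": 0, "dy": -0.005, "dz": 0.006, "twist": 12, "hand": 0}
    - {"dx": 0, "dy": -0.005, "dz": 0.008, "twist": 16, "hand": 0}
    - {"dx": 0, "dy": -0.005, "dz": 0.01, "twist": 20, "hand": 0}
    - {"dx": 0, "dy": -0.005, "dz": 0.01, "twist": 20, "hand": 0}

```text
t: 9.0
eef_pos: [544.7, 10.3, 112.3]
ee_rot: [0.701, 0.094, -0.096, -0.7]
wrist_force: [0.3, -0.0, -0.8]
gripper_width: 13.7
```

```bash
cat > st.py <<'E'
from h import *
s=ctrl.get_state();R=Ro.from_quat(s["ee_rot"]).as_matrix();y=np.arctan2(R[1,0],R[0,0])
print("t",round(s["t"],2),s["eef_pos"].round(2),"F",s["wrist_force"].round(1),"M",s["torque"].round(2),"rel angle cw",round(.43-y,3),"w",s["gripper_width"].round(1),"tiltxy",R[:2,1].round(4),"q7",s["q"][6].round(2))
E
python3 st.py
```

```text
Traceback (most recent call last):
  File "st.py", line 3, in <module>
    print("t",round(s["t"],2),s["eef_pos"].round(2),"F",s["wrist_force"].round(1),"M",s["torque"].round(2),"rel angle cw",round(.43-y,3),"w",s["gripper_width"].round(1),"tiltxy",R[:2,1].round(4),"q7",s["q"][6].round(2))
                                                                                                                                             ^^^^^^^^^^^^^^^^^^^^^^^^
AttributeError: 'float' object has no attribute 'round'
```

Request:
arm_command:
  plan:
    - {"dx": 0, "dy": 0.006, "dz": 0.002, "twist": 3, "hand": 0}
    - {"dx": 0, "dy": 0.013, "dz": 0.003, "twist": 6, "hand": 0}
    - {"dx": 0, "dy": 0.02, "dz": 0.004, "twist": 9, "hand": 0}
    - {"dx": 0, "dy": 0.027, "dz": 0.006, "twist": 12, "hand": 0}
    - {"dx": 0, "dy": 0.036, "dz": 0.008, "twist": 16, "hand": 0}
    - {"dx": 0, "dy": 0.036, "dz": 0.008, "twist": 16, "hand": 0}

```text
t: 9.6
eef_pos: [545.0, 10.6, 110.7]
ee_rot: [0.708, -0.004, 0.003, -0.706]
wrist_force: [-0.3, -1.2, -0.3]
gripper_width: 13.7
```

```bash
sed -i 's/s\["gripper_width"\].round(1)/round(float(s["gripper_width"]),2)/' st.py; python3 st.py
```

```text
t 9.6 [544.96  10.64 110.74] F [-0.3 -1.2 -0.3] M [-0.01 -0.14 -0.02] rel angle cw 0.439 w 13.66 tiltxy [-0.0014 -0.0025] q7 1.51
```

Request:
arm_command:
  plan:
    - {"dx": 0, "dy": 0.007, "dz": 0.002, "twist": 3, "hand": 0}
    - {"dx": 0, "dy": 0.014, "dz": 0.003, "twist": 6, "hand": 0}
    - {"dx": 0, "dy": 0.021, "dz": 0.004, "twist": 9, "hand": 0}
    - {"dx": 0, "dy": 0.03, "dz": 0.006, "twist": 12, "hand": 0}
    - {"dx": 0, "dy": 0.035, "dz": 0.007, "twist": 14, "hand": 0}
    - {"dx": 0, "dy": 0.035, "dz": 0.007, "twist": 14, "hand": 0}

```text
t: 10.2
eef_pos: [545.2, 11.0, 109.1]
ee_rot: [0.702, -0.089, 0.089, -0.701]
wrist_force: [0.4, 0.9, 0.8]
gripper_width: 13.7
```

```bash
python3 st.py
```

```text
t 10.2 [545.18  11.02 109.11] F [0.4 0.9 0.8] M [ 0.13 -0.1  -0.06] rel angle cw 0.682 w 13.73 tiltxy [-0.001  -0.0025] q7 1.3
```

Request:
arm_command:
  plan:
    - {"dx": 0, "dy": 0.006, "dz": 0.001, "twist": 2, "hand": 0}
    - {"dx": 0, "dy": 0.011, "dz": 0.002, "twist": 4, "hand": 0}
    - {"dx": 0, "dy": 0.016, "dz": 0.003, "twist": 6, "hand": 0}
    - {"dx": 0, "dy": 0.016, "dz": 0.003, "twist": 6, "hand": 0}

```text
t: 10.6
eef_pos: [545.3, 11.2, 108.4]
ee_rot: [0.697, -0.126, 0.126, -0.695]
wrist_force: [0.3, 0.5, 1.3]
gripper_width: 13.9
```

```bash
python3 st.py
```

```text
t 10.6 [545.34  11.15 108.37] F [0.3 0.5 1.3] M [ 0.03 -0.06 -0.05] rel angle cw 0.788 w 13.9 tiltxy [-0.0007 -0.0026] q7 1.21
```

Request:
arm_command:
  plan:
    - {"dx": 0, "dy": 0.006, "dz": 0.001, "twist": 2, "hand": 0}
    - {"dx": 0, "dy": 0.011, "dz": 0.002, "twist": 4, "hand": 0}
    - {"dx": 0, "dy": 0.014, "dz": 0.003, "twist": 6, "hand": 0}
    - {"dx": 0, "dy": 0.014, "dz": 0.003, "twist": 6, "hand": 0}

```text
t: 11.0
eef_pos: [545.5, 11.2, 107.7]
ee_rot: [0.689, -0.162, 0.162, -0.687]
wrist_force: [0.2, 0.6, 1.7]
gripper_width: 13.8
```

```bash
python3 st.py
```

```text
t 11.0 [545.49  11.25 107.67] F [0.2 0.6 1.7] M [ 0.1  -0.11 -0.01] rel angle cw 0.893 w 13.79 tiltxy [-0.0005 -0.0028] q7 1.12
```

Request:
arm_command:
  plan:
    - {"dx": 0, "dy": 0.004, "dz": 0.001, "twist": 2, "hand": 0}
    - {"dx": 0, "dy": 0.009, "dz": 0.002, "twist": 4, "hand": 0}
    - {"dx": 0, "dy": 0.013, "dz": 0.003, "twist": 6, "hand": 0}
    - {"dx": 0, "dy": 0.013, "dz": 0.003, "twist": 6, "hand": 0}

```text
t: 11.4
eef_pos: [545.5, 11.3, 107.0]
ee_rot: [0.68, -0.198, 0.199, -0.678]
wrist_force: [0.7, 0.3, 1.9]
gripper_width: 14.0
```

```bash
python3 st.py
```

```text
t 11.4 [545.55  11.33 106.98] F [0.7 0.3 1.9] M [-0.06 -0.05 -0.08] rel angle cw 0.999 w 14.05 tiltxy [-0.0006 -0.003 ] q7 1.04
```

Request:
arm_command:
  plan:
    - {"dx": 0, "dy": 0.004, "dz": 0.001, "twist": 2, "hand": 0}
    - {"dx": 0, "dy": 0.009, "dz": 0.002, "twist": 4, "hand": 0}
    - {"dx": 0, "dy": 0.013, "dz": 0.003, "twist": 6, "hand": 0}
    - {"dx": 0, "dy": 0.013, "dz": 0.003, "twist": 6, "hand": 0}

```text
t: 11.8
eef_pos: [545.6, 11.4, 106.3]
ee_rot: [0.668, -0.234, 0.234, -0.666]
wrist_force: [-0.3, -0.2, 1.6]
gripper_width: 13.6
```

```bash
python3 st.py
```

```text
t 11.8 [545.61  11.38 106.31] F [-0.3 -0.2  1.6] M [-0.1   0.   -0.06] rel angle cw 1.105 w 13.56 tiltxy [-0.0006 -0.0032] q7 0.95
```

Request:
arm_command:
  plan:
    - {"dx": 0, "dy": 0.004, "dz": 0.001, "twist": 2, "hand": 0}
    - {"dx": 0, "dy": 0.009, "dz": 0.002, "twist": 4, "hand": 0}
    - {"dx": 0, "dy": 0.013, "dz": 0.003, "twist": 6, "hand": 0}
    - {"dx": 0, "dy": 0.018, "dz": 0.004, "twist": 8, "hand": 0}
    - {"dx": 0, "dy": 0.018, "dz": 0.004, "twist": 8, "hand": 0}

```text
t: 12.3
eef_pos: [545.8, 11.6, 105.4]
ee_rot: [0.65, -0.28, 0.281, -0.648]
wrist_force: [-0.2, -0.0, 1.6]
gripper_width: 14.0
```

```bash
python3 st.py
```

```text
t 12.3 [545.77  11.6  105.4 ] F [-0.2 -0.   1.6] M [ 0.01  0.03 -0.03] rel angle cw 1.246 w 14.02 tiltxy [-0.0006 -0.0032] q7 0.83
```

Request:
arm_command:
  plan:
    - {"dx": 0, "dy": 0.004, "dz": 0.001, "twist": 2, "hand": 0}
    - {"dx": 0, "dy": 0.009, "dz": 0.002, "twist": 4, "hand": 0}
    - {"dx": 0, "dy": 0.013, "dz": 0.003, "twist": 6, "hand": 0}
    - {"dx": 0, "dy": 0.013, "dz": 0.003, "twist": 6, "hand": 0}

```text
t: 12.7
eef_pos: [546.0, 11.9, 104.9]
ee_rot: [0.634, -0.314, 0.315, -0.632]
wrist_force: [-0.4, 1.0, 6.1]
gripper_width: 13.9
```

```bash
python3 st.py
```

```text
t 12.7 [546.01  11.95 104.92] F [-0.4  1.   6.1] M [ 0.13  0.07 -0.05] rel angle cw 1.353 w 13.89 tiltxy [-0.0004 -0.003 ] q7 0.74
```

Request:
arm_command:
  plan:
    - {"dx": 0, "dy": 0.003, "dz": 0.001, "twist": 1, "hand": 0}
    - {"dx": 0, "dy": 0.005, "dz": 0.001, "twist": 2, "hand": 0}
    - {"dx": 0, "dy": 0.005, "dz": 0.001, "twist": 2.5, "hand": 0}
    - {"dx": 0, "dy": 0.005, "dz": 0.001, "twist": 2.5, "hand": 0}
    - {"dx": 0, "dy": 0.005, "dz": 0.001, "twist": 2.5, "hand": 0}

```text
t: 13.2
eef_pos: [546.1, 12.3, 104.9]
ee_rot: [0.627, -0.328, 0.329, -0.625]
wrist_force: [-1.9, -0.3, 6.2]
gripper_width: 13.8
```

```bash
python3 st.py; python3 - <<'E'
from h import *
f=ctrl.grab_frame("side");cv2.imwrite("pics/side5.png",cv2.resize(f["frame"][110:215,190:330],(800,600),interpolation=2)[:,:,::-1])
E
```

```text
t 13.2 [546.1   12.27 104.89] F [-1.9 -0.3  6.2] M [0.25 0.3  0.09] rel angle cw 1.397 w 13.83 tiltxy [-0.0003 -0.0025] q7 0.71
```

View pics/side5.png

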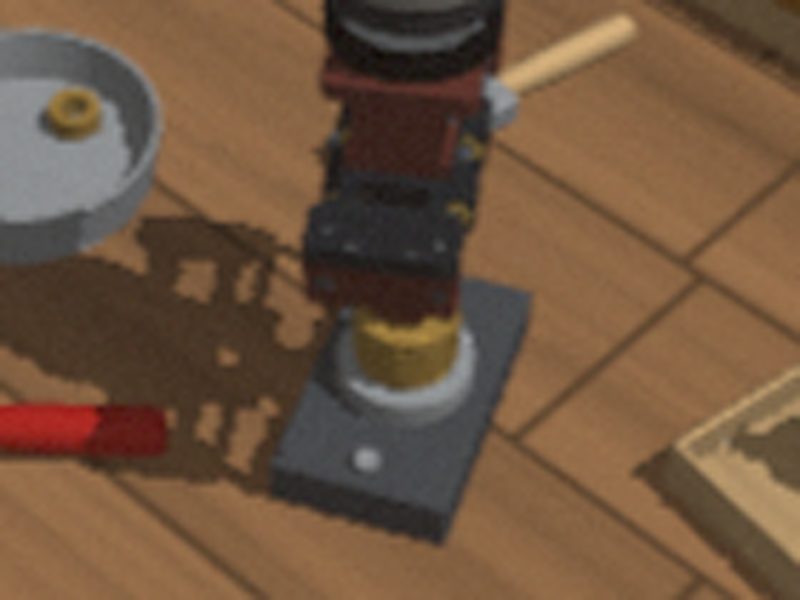

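The side crop shows the cap down on the shoulder disc (brass cap at (408,350), shoulder around (405,375)) with no visible gap. Contact is at z 104.9 (expected 104.8), so the cap is good. Now I unscrew it.

Request:
arm_command:
  plan:
    - {"dx": 0, "dy": -0.004, "dz": -0.001, "twist": -2, "hand": 0}
    - {"dx": 0, "dy": -0.01, "dz": -0.002, "twist": -5, "hand": 0}
    - {"dx": 0, "dy": -0.017, "dz": -0.004, "twist": -8, "hand": 0}
    - {"dx": 0, "dy": -0.025, "dz": -0.006, "twist": -12, "hand": 0}
    - {"dx": 0, "dy": -0.033, "dz": -0.008, "twist": -16, "hand": 0}
    - {"dx": 0, "dy": -0.041, "dz": -0.01, "twist": -20, "hand": 0}
    - {"dx": 0, "dy": -0.05, "dz": -0.012, "twist": -24, "hand": 0}
    - {"dx": 0, "dy": -0.05, "dz": -0.012, "twist": -24, "hand": 0}

```text
t: 14.05
eef_pos: [545.3, 11.6, 107.2]
ee_rot: [0.682, -0.191, 0.191, -0.68]
wrist_force: [0.1, -0.8, 0.6]
gripper_width: 13.9
```

```bash
python3 st.py
```

```text
t 14.05 [545.32  11.63 107.21] F [ 0.1 -0.8  0.6] M [-0.14  0.09 -0.01] rel angle cw 0.978 w 13.85 tiltxy [-0.0008 -0.0026] q7 1.05
```

Smooth. Continue.

Request:
arm_command:
  plan:
    - {"dx": 0, "dy": -0.008, "dz": -0.002, "twist": -4, "hand": 0}
    - {"dx": 0, "dy": -0.017, "dz": -0.004, "twist": -8, "hand": 0}
    - {"dx": 0, "dy": -0.025, "dz": -0.006, "twist": -12, "hand": 0}
    - {"dx": 0, "dy": -0.034, "dz": -0.008, "twist": -16, "hand": 0}
    - {"dx": 0, "dy": -0.043, "dz": -0.01, "twist": -20, "hand": 0}
    - {"dx": 0, "dy": -0.053, "dz": -0.012, "twist": -24, "hand": 0}
    - {"dx": 0, "dy": -0.053, "dz": -0.012, "twist": -24, "hand": 0}

```text
t: 14.75
eef_pos: [545.0, 10.9, 109.8]
ee_rot: [0.707, -0.046, 0.046, -0.705]
wrist_force: [0.4, -0.7, 1.8]
gripper_width: 13.7
```

```bash
python3 st.py
```

```text
t 14.75 [545.01  10.9  109.8 ] F [ 0.4 -0.7  1.8] M [-0.09 -0.01 -0.01] rel angle cw 0.56 w 13.7 tiltxy [-0.0008 -0.0026] q7 1.4
```

Request:
arm_command:
  plan:
    - {"dx": 0, "dy": -0.008, "dz": -0.002, "twist": -4, "hand": 0}
    - {"dx": 0, "dy": -0.017, "dz": -0.004, "twist": -8, "hand": 0}
    - {"dx": 0, "dy": -0.025, "dz": -0.006, "twist": -12, "hand": 0}
    - {"dx": 0, "dy": -0.034, "dz": -0.008, "twist": -16, "hand": 0}
    - {"dx": 0, "dy": -0.043, "dz": -0.01, "twist": -20, "hand": 0}
    - {"dx": 0, "dy": -0.053, "dz": -0.012, "twist": -24, "hand": 0}
    - {"dx": 0, "dy": -0.053, "dz": -0.012, "twist": -24, "hand": 0}

```text
t: 15.45
eef_pos: [544.8, 10.2, 112.2]
ee_rot: [0.701, 0.1, -0.101, -0.699]
wrist_force: [0.4, -0.2, 0.2]
gripper_width: 13.8
```

```bash
python3 st.py
```

```text
t 15.45 [544.84  10.24 112.21] F [ 0.4 -0.2  0.2] M [-0.03 -0.07 -0.02] rel angle cw 0.143 w 13.76 tiltxy [-0.0011 -0.0025] q7 1.76
```

Turn another 18° to clear the drop-on window, then lift slowly.

Request:
arm_command:
  plan:
    - {"dx": 0, "dy": -0.005, "dz": -0.002, "twist": -5, "hand": 0}
    - {"dx": 0, "dy": -0.008, "dz": -0.005, "twist": -10, "hand": 0}
    - {"dx": 0, "dy": -0.01, "dz": -0.009, "twist": -18, "hand": 0}
    - {"dx": 0, "dy": -0.01, "dz": -0.009, "twist": -18, "hand": 0}
    - {"dx": 0, "dy": -0.05, "dz": -0.009, "twist": -18, "hand": 0}
    - {"dx": 0, "dy": -0.1, "dz": -0.009, "twist": -18, "hand": 0}

```text
t: 16.05
eef_pos: [544.5, 9.9, 116.9]
ee_rot: [0.676, 0.207, -0.209, -0.675]
wrist_force: [0.3, 1.0, -1.5]
gripper_width: 14.0
```

```bash
python3 st.py
```

```text
t 16.05 [544.46   9.91 116.91] F [ 0.3  1.  -1.5] M [-0.01  0.02 -0.01] rel angle cw -0.167 w 13.96 tiltxy [-0.0023 -0.0026] q7 2.03
```

Request:
arm_command:
  plan:
    - {"dx": 0, "dy": -0.3, "dz": 0, "twist": 0, "hand": 0}
    - {"dx": 0, "dy": -0.7, "dz": 0, "twist": 0, "hand": 0}
    - {"dx": 0, "dy": -1.1, "dz": 0, "twist": 0, "hand": 0}
    - {"dx": 0, "dy": -1.1, "dz": 0, "twist": 0, "hand": 0}

```text
t: 16.45
eef_pos: [546.3, 10.4, 174.3]
ee_rot: [0.677, 0.208, -0.207, -0.675]
wrist_force: [0.2, -0.4, -2.0]
gripper_width: 13.7
```

```bash
python3 st.py; python3 - <<'E'
from h import *
s=ctrl.get_state()
f=dict(np.load("top.npz"));c=cam(f)
for n,p in (("spot",(632,-258,5)),("sc",(0,0,0))): print(n,(proj(c,p)-[270,70])*6)
print("sorted bar top",plane(c,(488/1.5625,165/1.5625),60)[0])
cv2.imwrite("pics/tray.png",cv2.resize(f["frame"][70:160,270:390],(720,540),interpolation=2)[:,:,::-1])
print(goto(s,(632,-258,165)),goto(s,(632,-258,165),-1.4),bar_yaw(s))
E
```

```text
t 16.45 [546.28  10.38 174.35] F [ 0.2 -0.4 -2. ] M [ 0.06 -0.03 -0.01] rel angle cw -0.165 w 13.68 tiltxy [ 0.0025 -0.0019] q7 2.03
spot [440.50968762 327.04727573]
sc [-157.82669835 1887.07289248]
sorted bar top [ 667.53350069 -173.67492156   60.        ]
{'dx': np.float64(-1.588), 'dy': np.float64(0.201), 'dz': np.float64(-5.406)} {'dx': np.float64(-1.588), 'dy': np.float64(0.201), 'dz': np.float64(-5.406), 'twist': np.float64(-65.7)} {'x': array([0.828, 0.56 , 0.001]), 'y': array([ 0.003, -0.002, -1.   ]), 'z': array([-0.56 ,  0.828, -0.003])}
```

View pics/tray.png

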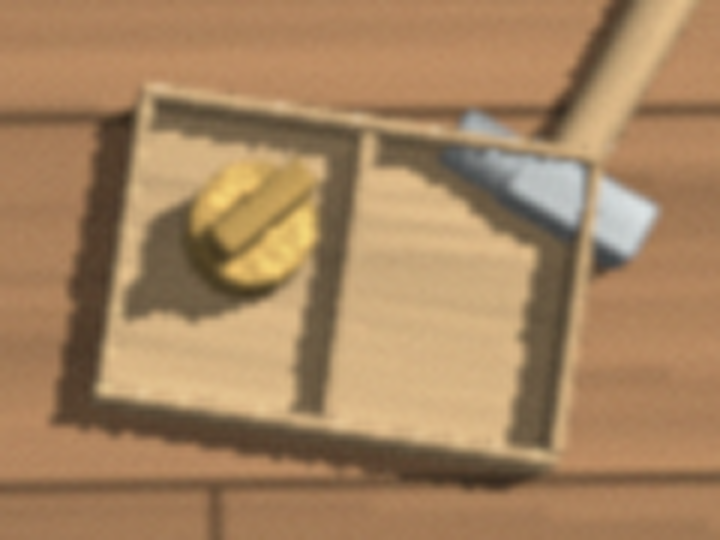

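The tray crop shows the hammer head in the far corner of the empty compartment, pixels (440,155)–(590,230); the floor below row 240 is free. Placing spot (440,327), which is world (632,-258), is clear.

Request:
arm_command:
  plan:
    - {"dx": -0.22, "dy": 0.03, "dz": -0.75, "twist": 5, "hand": 0}
    - {"dx": -0.45, "dy": 0.06, "dz": -1.5, "twist": 10, "hand": 0}
    - {"dx": -0.67, "dy": 0.09, "dz": -2.25, "twist": 15, "hand": 0}
    - {"dx": -0.9, "dy": 0.12, "dz": -3.0, "twist": 20, "hand": 0}
    - {"dx": -1.12, "dy": 0.15, "dz": -3.8, "twist": 25, "hand": 0}
    - {"dx": -1.35, "dy": 0.18, "dz": -4.6, "twist": 30, "hand": 0}
    - {"dx": -1.59, "dy": 0.2, "dz": -5.41, "twist": 34, "hand": 0}
    - {"dx": -1.59, "dy": 0.2, "dz": -5.41, "twist": 34, "hand": 0}

```text
t: 17.25
eef_pos: [630.9, -265.9, 163.5]
ee_rot: [0.71, -0.003, 0.004, -0.705]
wrist_force: [-0.6, -0.3, -1.9]
gripper_width: 14.0
```

```bash
python3 st.py; python3 - <<'E'
from h import *
s=ctrl.get_state();print(goto(s,(631,-258,70)))
E
```

```text
t 17.25 [ 630.95 -265.88  163.51] F [-0.6 -0.3 -1.9] M [0.   0.07 0.  ] rel angle cw 0.44 w 13.96 tiltxy [ 0.0011 -0.0069] q7 1.97
{'dx': np.float64(-0.003), 'dy': np.float64(1.869), 'dz': np.float64(0.171)}
```

Request:
arm_command:
  plan:
    - {"dx": 0, "dy": 0, "dz": 0.17, "twist": 0, "hand": 0}
    - {"dx": 0, "dy": 0.4, "dz": 0.17, "twist": 0, "hand": 0}
    - {"dx": 0, "dy": 0.9, "dz": 0.17, "twist": 0, "hand": 0}
    - {"dx": 0, "dy": 1.4, "dz": 0.17, "twist": 0, "hand": 0}
    - {"dx": 0, "dy": 1.7, "dz": 0.17, "twist": 0, "hand": 0}
    - {"dx": 0, "dy": 1.85, "dz": 0.17, "twist": 0, "hand": 0}
    - {"dx": 0, "dy": 1.85, "dz": 0.17, "twist": 0, "hand": 0}

```text
t: 17.95
eef_pos: [630.7, -257.0, 70.0]
ee_rot: [0.709, -0.003, 0.003, -0.705]
wrist_force: [0.4, -0.3, -2.3]
gripper_width: 13.5
```

```bash
python3 st.py
```

```text
t 17.95 [ 630.69 -256.97   70.  ] F [ 0.4 -0.3 -2.3] M [ 0.06  0.02 -0.04] rel angle cw 0.439 w 13.52 tiltxy [-0.0005 -0.0061] q7 1.97
```

Request:
arm_command:
  plan:
    - {"dx": 0, "dy": 0.03, "dz": 0, "twist": 0, "hand": 0}
    - {"dx": 0, "dy": 0.06, "dz": 0, "twist": 0, "hand": 0}
    - {"dx": 0, "dy": 0.08, "dz": 0, "twist": 0, "hand": 0}
    - {"dx": 0, "dy": 0.09, "dz": 0, "twist": 0, "hand": 0}
    - {"dx": 0, "dy": 0.1, "dz": 0, "twist": 0, "hand": 0}
    - {"dx": 0, "dy": 0.1, "dz": 0, "twist": 0, "hand": 0}

```text
t: 18.55
eef_pos: [630.8, -257.1, 65.1]
ee_rot: [0.709, -0.003, 0.003, -0.705]
wrist_force: [-0.2, -0.7, -2.2]
gripper_width: 14.2
```

```bash
python3 st.py
```

```text
t 18.55 [ 630.81 -257.1    65.15] F [-0.2 -0.7 -2.2] M [ 0.01  0.02 -0.05] rel angle cw 0.439 w 14.15 tiltxy [-0.0002 -0.0062] q7 1.97
```

Request:
arm_command:
  plan:
    - {"dx": 0, "dy": 0.01, "dz": 0, "twist": 0, "hand": 0}
    - {"dx": 0, "dy": 0.02, "dz": 0, "twist": 0, "hand": 0}
    - {"dx": 0, "dy": 0.02, "dz": 0, "twist": 0, "hand": 0}

```text
t: 18.85
eef_pos: [630.8, -257.2, 65.1]
ee_rot: [0.709, -0.003, 0.003, -0.705]
wrist_force: [-2.8, 0.7, 5.4]
gripper_width: 13.8
```

```bash
python3 st.py
```

```text
t 18.85 [ 630.85 -257.18   65.07] F [-2.8  0.7  5.4] M [0.45 0.64 0.01] rel angle cw 0.439 w 13.79 tiltxy [-0.    -0.006] q7 1.97
```

On the floor. Release with a partial opening, then rise.

Request:
arm_command:
  plan:
    - {"dx": 0, "dy": -0.008, "dz": 0, "twist": 0, "hand": 0.3}
    - {"dx": 0, "dy": -0.008, "dz": 0, "twist": 0, "hand": 0.5}
    - {"dx": 0, "dy": -0.008, "dz": 0, "twist": 0, "hand": 0.5}
    - {"dx": 0, "dy": -0.008, "dz": 0, "twist": 0, "hand": 0.5}
    - {"dx": 0, "dy": -0.008, "dz": 0, "twist": 0, "hand": 0.5}

```text
t: 19.35
eef_pos: [630.9, -257.2, 65.4]
ee_rot: [0.709, -0.003, 0.003, -0.705]
wrist_force: [-0.0, -0.0, -0.6]
gripper_width: 43.6
```

Request:
arm_command:
  plan:
    - {"dx": 0, "dy": -0.2, "dz": 0, "twist": 0, "hand": 0.5}
    - {"dx": 0, "dy": -0.8, "dz": 0, "twist": 0, "hand": 0.5}
    - {"dx": 0, "dy": -1.6, "dz": 0, "twist": 0, "hand": 0.5}
    - {"dx": 0, "dy": -2.4, "dz": 0, "twist": 0, "hand": 0.5}
    - {"dx": -0.5, "dy": -2.8, "dz": 0.6, "twist": 0, "hand": 0.5}
    - {"dx": -1.0, "dy": -2.8, "dz": 1.2, "twist": 0, "hand": 0.5}
    - {"dx": -1.5, "dy": -2.8, "dz": 1.8, "twist": 0, "hand": 0.5}
    - {"dx": -1.5, "dy": -2.8, "dz": 1.8, "twist": 0, "hand": 0.5}

```text
t: 20.15
eef_pos: [554.2, -161.3, 205.4]
ee_rot: [0.708, -0.002, 0.001, -0.706]
wrist_force: [0.2, -0.4, 0.3]
gripper_width: 43.6
```

```bash
python3 st.py; python3 - <<'E'
from h import *
a=cv2.resize(ctrl.grab_frame("side")["frame"][120:290],(800,266));b=cv2.resize(ctrl.grab_frame("top")["frame"][40:260],(776,334))
cv2.imwrite("pics/end.png",np.vstack([a,np.pad(b,((0,0),(0,24),(0,0)))])[:,:,::-1])
E
```

```text
t 20.15 [ 554.18 -161.26  205.41] F [ 0.2 -0.4  0.3] M [ 0.02 -0.05 -0.03] rel angle cw 0.435 w 43.65 tiltxy [-0.0015 -0.0033] q7 1.81
```

View pics/end.png

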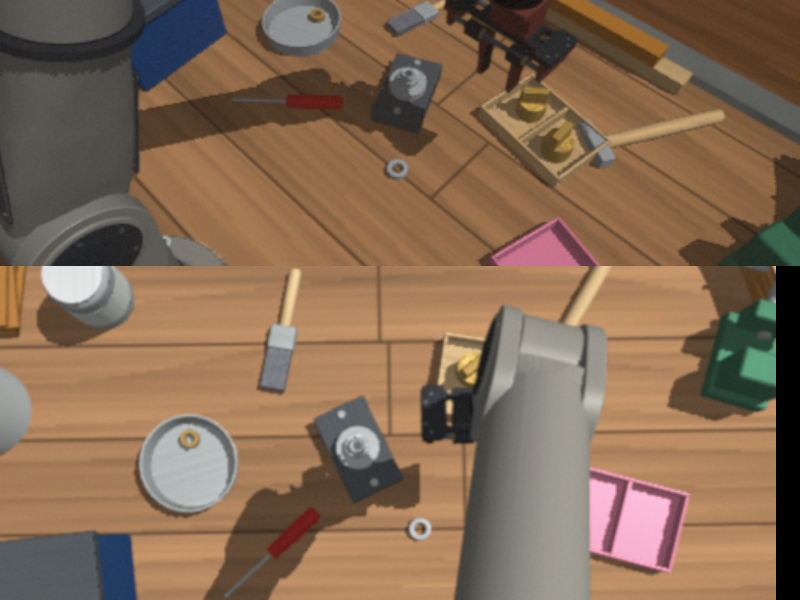

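The final picture shows the checked cap upright in the tray's second compartment (side view, (560,140)). The sorted cap, ring, screwdriver, collar and brush are in place, and the gripper is clear.

```bash
python3 -c "
from station import ctrl
print(ctrl.close_job())"
```

```text
the job is handed in; nothing more can be done
None
```

The cap is good, and it now stands upright in the empty compartment of the wooden tray; I handed the job in at about 20 s of the 72 s allowed.

- **On the gauge:** I screwed it clockwise to about 1.40 rad past the gauge's x axis. There was no jam at 0.7–1.0 rad. It came down on the shoulder at a tool height of 104.9 mm, against 104.8 mm expected, with wrist force no more than about 8 N from its reading before contact.
- **Taking it off:** It unscrewed smoothly and lifted off freely. I set it down at about (631, -257) mm in world coordinates, in the part of the compartment clear of a hammer head that lies across one corner.
- **Last checks:** The final side and top pictures show the cap upright in the tray. The sorted cap, ring, screwdriver, collar and brush look unmoved, and the gripper is clear. In the top view the arm hides the placed cap, so its upright stance rests on the side view and the release readings.
- **Disagreements:** After some longer moves the tool ended 3–9 mm from the commanded point, and I corrected this where it mattered. Two automatic circle fits of the shoulder were poor (radii of 37 and 41 mm instead of 34), so I used edge points I measured by hand; these agreed to about 1.5 mm between views.

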